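# Sort a sealed grain canister by its weight

### The job

Lift the sealed metal-grain canister just clear of its rest, one to three centimetres, and hold it still there for a second to feel its weight. If it is heavier than 400 g (full) seat it in the red block, if it is lighter (used up) in the blue block; within 50 g of that either block will do. Push it gently but fully home, down to the stop below the stiff pad, never leaning on the blocks or the rest with more than 30 N, let go, and leave the steel anvil, the white tub and the hammer alone.

Things in the scene. Friction and masses are not known exactly. Their poses are not given: they have to be found in the camera images.
- canister: sealed round aluminium canister, 34 mm diameter, 100 mm tall, yellow cap on the top 16 mm, black ring line 48 to 53 mm above its foot. Foot has a 3 mm chamfer. Origin: centre of its foot; z up along it. It stands in the rest at the start. Its contents do not show: it weighs between about 110 and 670 g.
- seat_red: red square block for heavy (full) canisters, 90 x 90 x 60 mm high, fixed. Origin: centre of its underside, z up. In its middle an upright round hole, 37.5 mm wide, 2 mm chamfer, mouth at z 60 mm. Its floor is a brass pad, top 26 to 40 mm below the mouth, that yields only to about 8 N (canister's weight included), stays where left, and ends at a solid stop 40 to 50 mm below the mouth; that depth differs each time.
- seat_blue: blue square block for light (used up) canisters, 90 x 90 x 60 mm high, fixed. Origin: centre of its underside, z up. In its middle an upright round hole, 37.5 mm wide, 2 mm chamfer, mouth at z 60 mm. Its floor is a brass pad, top 26 to 40 mm below the mouth, that yields only to about 8 N (canister's weight included), stays where left, and ends at a solid stop 40 to 50 mm below the mouth; that depth differs each time.
- pad_red (a joint): travel in m of the brass pad in the red block, growing downwards: 0 to 0.004 at the start, 0.014 at its solid stop
- pad_blue (a joint): travel in m of the brass pad in the blue block, growing downwards: 0 to 0.004 at the start, 0.014 at its solid stop
- rest: square cork rest with a dark wooden rim, 70 x 70 mm, 20 mm high, fixed to the bench. Origin: centre of its underside. The canister stands upright on the cork at z 14 mm, inside the rim, a square opening 46 mm wide and 6 mm deep.
- anvil: bystander: loose dark steel flat anvil, 50 x 90 x 30 mm, origin at the centre of its underside
- tub: bystander: loose white lidded tub, 74 x 94 x 40 mm, origin at the centre of its underside
- hammer: bystander: loose hammer, 240 mm long, lying on the bench along its x axis, handle to -x
Mind the look-alikes: they are no part of the job. What is meant by the canister is not orange, and is the larger of those in its own colour.

How it is judged:
By the outcome, as a careful person would: the job done as asked, in the order asked, and still so for the second after the job is handed in, with the robot touching nothing.
It also fails if it takes over 51 s, if anything falls off the work surface, if the arm or the gripper's body presses on something with over 40 N, if the wrist force passes 120 N, or if a joint passes its speed limit or range.

### The arm

A 6-joint arm with a two-finger parallel gripper is mounted at the origin on the work surface. World frame = base frame: x ahead of the robot, y to its left, z up, the work surface at z = 0. Lengths are in mm, angles in rad, forces in N, time in s.
With the tool pointing down it reaches from about 275 to 750 mm from the base axis. Payload 10.2 kg.
Tool frame: the origin (TCP) lies between the finger pads; the fingertips stand 17 mm ahead of it and the grasp point (between the pads) lies 2 mm behind it (tips_ahead is the distance from the TCP to the fingertips, in mm); z points along the fingers, y is the line along which they close (so a half turn about z gives the same grasp; the last joint's range is limited). The gripper opens to 85 mm and grips with 20 to 120 N. Pads are 22 mm wide; open, the fingers measure 114 mm over their backs; the gripper's body (76 mm by 85 mm) begins 54 mm behind the grasp point. The pads swing forward as they close: fully open they stand 13 mm farther back than shut.
Start: joints at [-1.551, 0.313, 1.498, -0, 1.331, -0.223], TCP at [126.208, -509.611, 248.294] pointing down, gripper open.
Joint ranges: [-2.94, 2.94], [-0.97, 2.17], [0.19, 2.56], [-1.23, 4.37], [0.02, 3.11], [-2.88, 2.88]. Speed limits (rad/s): [2.39, 2.39, 3.01, 3.14, 3.14, 3.14].

### API

Orientations are given as a unit quaternion [w, x, y, z].
In Python, from rig import sense, capture, finish_job, boxes_of, tips_ahead gives the robot as it stands.
- The arm moves only by the tool drive_tool, never from a script. Its argument "commands" is text: rows parted by semicolons, each of 7 numbers parted by spaces: the shift along the world's x, y, z in units of 0.1 m (1.0 is 0.1 m), then the turn, a rotation vector about the world's x, y, z in units of pi/4 rad (1.0 is pi/4 rad), then the opening in per cent of the stroke, from 0 (shut) to 100 (fully open). A call has 1 to 20 rows; each row shifts and turns the commanded pose from where the row before left it; what a row does not reach is not made up. A row lasts 1/12 s, in which the tool goes at most 41.7 mm and 7.16 degrees, less where a joint would pass 70% of its speed; a pose out of reach is approached as far as the arm can. A call with a number of a shift or a turn outside -1 to 1 is refused whole. A call with a gripper value outside its range is refused whole. The fingers move at their own pace and stop on an object; "force" is the grip in N (left out, the last holds). Time passes only in rows, so rows that do not move let the fingers close. It gives the time, the measured TCP pose, the force, the opening and the grip force at its end, in the units of the state.
- sense(): the state, without advancing time (a new reading comes with each control period).
- capture(name): name is "side" or "top" or "wrist"; returns a dict with "pixels" (480x640x3 uint8, blue, green, red), "fov_y" (degrees; the focal length in pixels is half the picture's height over the tangent of half this angle, whatever the lens; pixels are square), "cx", "cy" (the principal point, pixels), "position" and "attitude" of the camera in the world; the wrist camera has in their place "tool_from_camera" (4x4, takes a point from camera to tool coordinates, whose origin is the TCP and whose axes are the flange's). Camera axes: x right, y down, z forward; pixel columns grow to the right and rows downward; lengths in mm; the calibration is good to about 2 mm. A picture is of the moment at which its call begins: read the wrist's pose just before it. There is no depth.
- finish_job(): hands the job in; it is judged then, once.
Trained networks look in a picture, given as the dict that the camera call returned (one of the last four; its "shot" number tells which), for a name from the list of things; names that differ only in an ending like _2 or _b are one class to them, and where a whole thing is asked for, a point or a joint stands for the part that bears it (a point fixed in the world has none). Each returns a list of dicts, best first, with "confidence" (0 to 1); they miss things now and then, are a little off and sometimes report something else, mostly with a low value. They report only what shows in the picture. A call takes as long as a camera call. They do not tell look-alikes from the thing itself.
- boxes_of(picture, name): "position" ([column, row] in pixels, amid what is visible of it).
The state is a dict: "time_s": time; "joints": joint angles; "dq": joint speeds; "tau": joint torques, N m; "eef_pos": TCP position; "ee_rot": TCP orientation; "force": force on the tool from outside, world axes, zero at the start; "wrist_torque": the same for the moment, N m; "grip_width": opening from 0.0 (shut) to 1.0 (fully open); "grip_force": force on a finger pad.
Only numpy, scipy, OpenCV 4.12 (cv2) and the standard library are available. Lean on these libraries where they do the work, as an engineer would, in place of code of your own. Each camera call takes 0.05 s, during which the arm holds its last target. There are 200 camera calls.

## Working session

There is one attempt and no reset: what is moved stays moved. The work goes in short steps, Python scripts to look and compute and a tool call to move; the robot and the scene stay as the last step left them, time stands still between calls to the robot, and variables do not carry over. Pictures are saved under pics/ and viewed, at most 10 in all, crops included, and the job is handed in when it is done.

Besides the shell and the picture viewer there is one more tool, called after ">>>" by a JSON object that holds its "name" and its "arguments", one argument or row to a line. drive_tool: Moves the arm, as the interface text tells. Shifts and turns lie within -1 to 1; 1 stands for 0.1 m of shift or pi/4 rad of turn. Its arguments: {"type":"object","properties":{"commands":{"type":"string"},"force":{"type":"number"}},"required":["commands"]}

```bash
mkdir -p pics
cat > h.py <<'E'
import numpy as np,cv2
from rig import *
from scipy.spatial.transform import Rotation as R
def rot(a):
    a=np.array(a,float)
    return a if a.shape==(3,3) else R.from_quat(a[[1,2,3,0]]).as_matrix()
def cam(p,s=None):
    f=240/np.tan(np.radians(p["fov_y"])/2)
    if "position" in p: return f,np.array(p["position"]),rot(p["attitude"])
    T=np.array(p["tool_from_camera"]);Rt=rot(s["ee_rot"])
    return f,np.array(s["eef_pos"])+Rt@T[:3,3],Rt@T[:3,:3]
def onz(p,px,z,s=None):
    f,c,A=cam(p,s);d=A@np.array([(px[0]-p["cx"])/f,(px[1]-p["cy"])/f,1]);return c+d*(z-c[2])/d[2]
def proj(p,X,s=None):
    f,c,A=cam(p,s);v=A.T@(np.array(X,float)-c);return [p["cx"]+f*v[0]/v[2],p["cy"]+f*v[1]/v[2]]
E
python3 - <<'E'
from h import *
np.set_printoptions(precision=1,suppress=True)
print(sense()); print(tips_ahead)
for n in("top","side"):
    p=capture(n);cv2.imwrite(f"pics/{n}0.png",p["pixels"])
    print(n,p["fov_y"],p["position"],p["attitude"],p["cx"],p["cy"])
    for o in("canister","seat_red","seat_blue","rest","anvil","tub","hammer"):
        print(o,[(np.round(b["position"]),round(b["confidence"],2),onz(p,b["position"],{"canister":100,"seat_red":60,"seat_blue":60,"rest":20}.get(o,20))[:2]) for b in boxes_of(p,o)][:6])
E
```

```text
{'time_s': 0.0, 'joints': array([-1.6,  0.3,  1.5,  0. ,  1.3, -0.2]), 'dq': array([-0., -0.,  0.,  0., -0.,  0.]), 'tau': array([  0. , -41.2, -26. ,   0. ,   0. ,   0. ]), 'eef_pos': array([ 126.2, -509.4,  247.7]), 'ee_rot': array([-0. ,  1. ,  0.1,  0. ]), 'force': array([ 0.4, -0.2, -0.4]), 'wrist_torque': array([-0., -0., -0.]), 'grip_force': 0.0, 'grip_width': 0.9992751918620502}
17.0
top 56.819709479664574 [ 455.9   21.2 1140.2] [ 0.  -0.7  0.7 -0. ] 327.59128304275947 246.32590380469966
canister [(array([342., 292.]), 0.65, array([455.5,   6.1])), (array([336., 253.]), 0.6, array([546.2,  17.9]))]
seat_red [(array([416., 237.]), 0.69, array([ 588.5, -177.2]))]
seat_blue [(array([258., 261.]), 0.93, array([532.1, 209.4]))]
rest [(array([333., 258.]), 0.9, array([540.3,  26.6]))]
anvil [(array([333., 179.]), 0.86, array([746.8,  25.6])), (array([172., 287.]), 0.39, array([472.1, 433.5]))]
tub [(array([516., 292.]), 0.97, array([ 453.7, -428.1]))]
hammer [(array([173., 287.]), 0.91, array([470.9, 431.7])), (array([415., 239.]), 0.65, array([ 588.8, -181.9]))]
side 55.95028443356413 [ 393.4 -783.1  637.7] [-0.5  0.9 -0.1  0. ] 323.4101299195069 235.91069362860188
canister [(array([278., 256.]), 0.95, array([449.5, -80.9])), (array([312., 272.]), 0.81, array([ 505.1, -141.9])), (array([319., 233.]), 0.71, array([543.7, -19.6]))]
seat_red [(array([361., 306.]), 0.95, array([ 583.3, -209.8]))]
seat_blue [(array([296., 204.]), 0.94, array([525.1, 173.5]))]
rest [(array([324., 257.]), 0.63, array([558.3,  -2.3]))]
anvil [(array([400., 244.]), 0.64, array([741.7,  10. ]))]
tub [(array([318., 436.]), 0.88, array([ 460.6, -416. ])), (array([322., 237.]), 0.6, array([569.7,  76.5]))]
hammer [(array([263., 178.]), 0.78, array([463.1, 405.1])), (array([297., 203.]), 0.55, array([535.8, 243.1])), (array([360., 306.]), 0.27, array([ 594.9, -169.2]))]
```

View pics/top0.png

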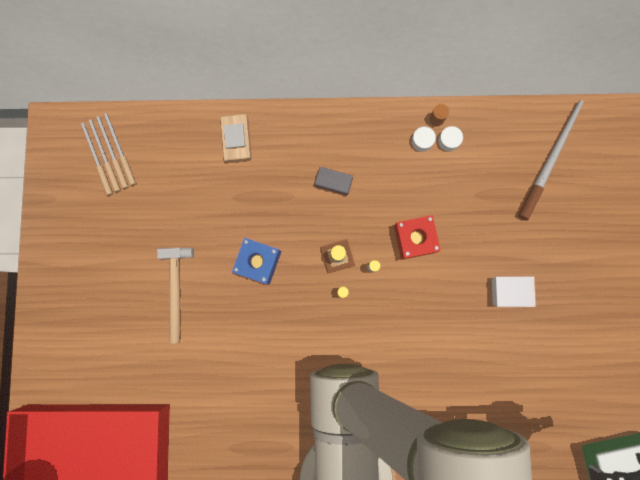

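View pics/side0.png

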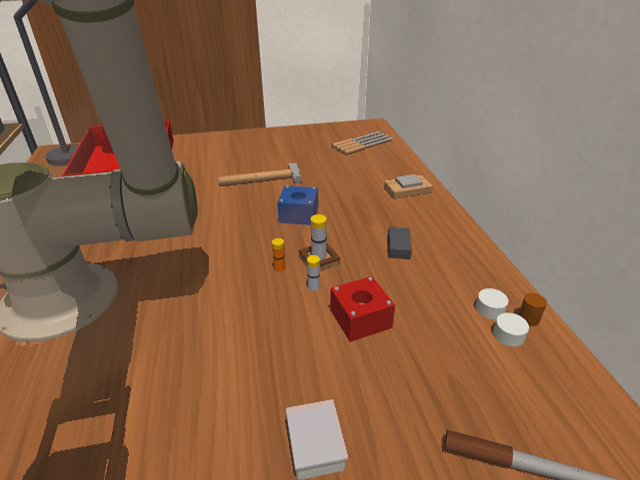

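Top view: there are three yellow caps. (338,253) is the tall silver canister in the rest, (374,266) a small silver one and (343,292) an orange one. In the side view they are at (319,233), (313,272) and (278,256). By the description, the canister is the tall silver one in the rest. The red block is at (417,237) in the top view and the blue at (257,261).

Run:
```python
from h import *
np.set_printoptions(precision=1,suppress=True)
p=capture("top");h=cv2.cvtColor(p["pixels"],cv2.COLOR_BGR2HSV)
def comps(lo,hi,z,amin=40,amax=4000):
    m=cv2.inRange(h,lo,hi);m[:80]=0;m[340:]=0
    cs,_=cv2.findContours(m,cv2.RETR_EXTERNAL,cv2.CHAIN_APPROX_NONE)
    for c in cs:
        if amin<cv2.contourArea(c)<amax:
            r=cv2.minAreaRect(c);print(np.array(r[0]),np.array(r[1]),r[2],onz(p,r[0],z)[:2])
print("yel");comps((22,150,120),(34,255,255),114)
print("red");comps((0,200,120),(5,255,255),60,300)
print("red2");comps((174,180,100),(180,255,255),60,300)
print("blue");comps((105,150,60),(125,255,255),60,300)
s=capture("side")["pixels"][195:315,250:410]
cv2.imwrite("pics/crop1.png",cv2.resize(s,None,fx=5,fy=5,interpolation=cv2.INTER_CUBIC))
print(R.from_matrix(rot(sense()["ee_rot"])).as_matrix())
```

```text
yel
red
red2
blue
[[ 1.   0.2 -0. ]
 [ 0.2 -1.  -0. ]
 [-0.   0.  -1. ]]
```

View pics/crop1.png

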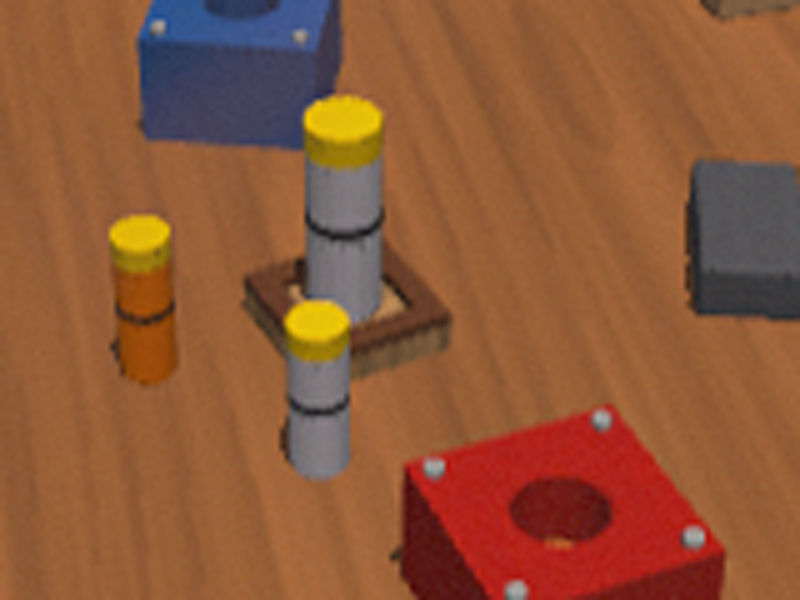

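The crop confirms it: the tall silver canister with the yellow cap and black ring stands in the rest, with the orange one to its left and the small silver one in front. The colour segmentation found nothing, so I'm checking the values.

Run:
```python
from h import *
np.set_printoptions(precision=1,suppress=True)
p=capture("top");px=np.ascontiguousarray(p["pixels"]);h=cv2.cvtColor(px,cv2.COLOR_BGR2HSV)
print(px.dtype,h[253,338],h[245,410],h[270,250],h[266,374])
def comps(lo,hi,z,amin=30,amax=4000):
    m=cv2.inRange(h,np.array(lo),np.array(hi));m[:80]=0;m[340:]=0
    cs,_=cv2.findContours(m,cv2.RETR_EXTERNAL,cv2.CHAIN_APPROX_NONE)
    for c in cs:
        if amin<cv2.contourArea(c)<amax:
            r=cv2.minAreaRect(c);print(np.array(r[0]),np.array(r[1]),r[2],onz(p,r[0],z)[:2])
print("yel");comps((22,150,120),(34,255,255),114)
print("red");comps((0,190,100),(5,255,255),60,300)
print("blue");comps((105,130,40),(125,255,255),60,300)
```

```text
uint8 [ 25 128 255] [  2 178 213] [109 130 178] [ 26 126 255]
yel
red
blue
[255.3 260.6] [35.1 33.8] 18.43494987487793 [533.7 216.3]
```

Run:
```python
from h import *
np.set_printoptions(precision=1,suppress=True)
p=capture("top");h=cv2.cvtColor(p["pixels"],cv2.COLOR_BGR2HSV)
def comps(lo,hi,z,amin=30,amax=4000):
    m=cv2.inRange(h,np.array(lo),np.array(hi));m[:80]=0;m[340:]=0
    m=cv2.morphologyEx(m,cv2.MORPH_CLOSE,np.ones((3,3)))
    cs,_=cv2.findContours(m,cv2.RETR_EXTERNAL,cv2.CHAIN_APPROX_NONE)
    for c in cs:
        if amin<cv2.contourArea(c)<amax:
            r=cv2.minAreaRect(c);print(np.array(r[0]),np.array(r[1]),r[2],onz(p,r[0],z)[:2])
print("yel");comps((22,90,150),(36,255,255),114)
print("red");comps((0,160,100),(5,255,255),60,300)
print("blue");comps((103,90,40),(125,255,255),60,300)
```

```text
yel
[342.5 292. ] [10.  9.] 90.0 [455.8   4.7]
[374.  265.5] [11. 10.] 90.0 [516.2 -68.7]
[338.  252.5] [15. 14.] 90.0 [547.   14.2]
red
[416.8 236.7] [36.7 39.8] 78.69007110595703 [ 588.9 -179.3]
blue
[255.8 260.8] [38.  36.1] 19.09349250793457 [533.2 214.9]
```

>>> {"name": "drive_tool", "arguments": {
  "commands": "0.234 0.291 0 0 0 0.036 100;0.234 0.291 0 0 0 0.036 100;0.234 0.291 0 0 0 0.036 100;0.234 0.291 0 0 0 0.036 100;0.234 0.291 0 0 0 0.036 100;0.234 0.291 0 0 0 0.036 100;0.234 0.291 0 0 0 0.036 100;0.234 0.291 0 0 0 0.036 100;0.234 0.291 0 0 0 0.036 100;0.234 0.291 0 0 0 0.036 100;0.234 0.291 0 0 0 0.036 100;0.234 0.291 0 0 0 0.036 100;0.234 0.291 0 0 0 0.036 100;0.234 0.291 0 0 0 0.036 100;0.234 0.291 0 0 0 0.036 100;0.234 0.291 0 0 0 0.036 100;0.234 0.291 0 0 0 0.036 100;0.234 0.291 0 0 0 0.036 100"
}}

```text
time_s: 2.5
eef_pos: [548.3, 16.0, 248.3]
ee_rot: [0.0, 0.93, 0.368, 0.0]
force: [-0.1, -0.2, 0.9]
grip_width: 0.998
grip_force: 0.0
```

Run:
```python
from h import *
np.set_printoptions(precision=2,suppress=True)
s=sense();p=capture("wrist");cv2.imwrite("pics/w1.png",p["pixels"])
print(s["time_s"],s["eef_pos"],rot(s["ee_rot"])[:,1],s["joints"],s["force"])
np.save("w1.npy",p["pixels"])
h=cv2.cvtColor(p["pixels"],cv2.COLOR_BGR2HSV)
m=cv2.inRange(h,np.array((22,90,130)),np.array((36,255,255)))
cs,_=cv2.findContours(m,cv2.RETR_EXTERNAL,cv2.CHAIN_APPROX_NONE)
for c in cs:
    if cv2.contourArea(c)>300:
        r=cv2.fitEllipse(c);print(r,onz(p,r[0],114,s))
print(proj(p,(547,14,114),s),proj(p,(547,14,14),s))
```

```text
2.5 [548.3   16.03 248.35] [ 0.68 -0.73  0.  ] [-0.18  0.36  1.43 -0.    1.35  0.63] [-0.15 -0.24  0.88]
((369.17205810546875, 306.3209533691406), (29.116132736206055, 31.305084228515625), 165.6311492919922) [530.08 -54.54 114.  ]
((256.90069580078125, 298.90374755859375), (28.878950119018555, 31.23406982421875), 25.325014114379883) [476.51  11.67 114.  ]
((319.0191345214844, 230.83062744140625), (46.68962478637695, 49.03470230102539), 1.7908514738082886) [547.62  14.18 114.  ]
((123.7313003540039, 51.047176361083984), (19.85020637512207, 32.45075225830078), 4.840421676635742) [549.54 182.04 114.  ]
[np.float64(318.6098607610373), np.float64(231.60199815578054)] [np.float64(318.56733039447477), np.float64(201.72162018945784)]
```

View pics/w1.png

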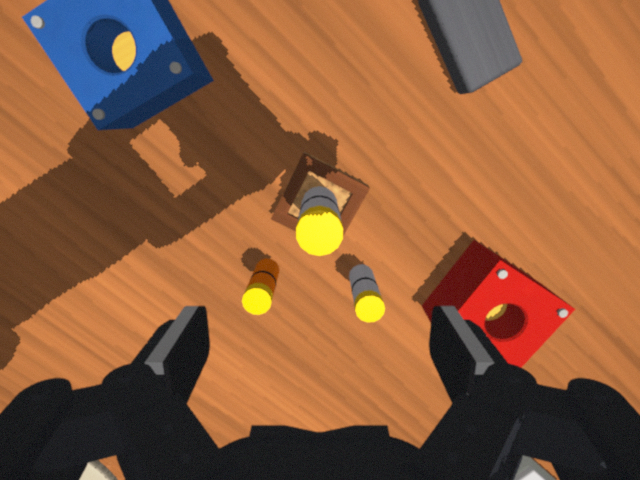

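The wrist view shows the canister cap at (319,231), the small silver cap at (369,306), the orange cap at (257,299), red hole at (505,322) and blue hole at (110,47). The two views agree on the canister at about (547.4, 14.2). Descending to grasp near 79 mm above its foot.

>>> {"name": "drive_tool", "arguments": {
  "commands": "-0.01 -0.018 -0.3 0 0 0 100;0 0 -0.3 0 0 0 100;0 0 -0.3 0 0 0 100;0 0 -0.3 0 0 0 100;0 0 -0.2 0 0 0 100;0 0 -0.15 0 0 0 100;0 0 0 0 0 0 100;0 0 0 0 0 0 30;0 0 0 0 0 0 20;0 0 0 0 0 0 20;0 0 0 0 0 0 20;0 0 0 0 0 0 20;0 0 0 0 0 0 20;0 0 0 0 0 0 20;0 0 0 0 0 0 20",
  "force": 40
}}

```text
time_s: 3.8
eef_pos: [546.8, 12.4, 94.3]
ee_rot: [0.0, 0.93, 0.367, 0.001]
force: [-2.4, 0.9, 6.2]
grip_width: 0.384
grip_force: 39.4
```

```bash
python3 -c "
from h import *
s=sense();print(s);p=capture('side');cv2.imwrite('pics/s2.png',cv2.resize(p['pixels'][130:330,220:430],None,fx=2.8,fy=2.8))"
```

```text
{'time_s': 3.8, 'joints': array([-1.91598229e-01,  5.27537964e-01,  1.61522873e+00,  2.21000132e-04,
        9.97385743e-01,  6.27271025e-01]), 'dq': array([ 0.00083401, -0.00119057, -0.00134243, -0.00091678, -0.0025439 ,
       -0.0003413 ]), 'tau': array([-5.71073536e-01, -4.32816768e+01, -2.04184216e+01, -1.63276121e-01,
       -4.42814799e-01, -1.26538132e-03]), 'eef_pos': array([546.78691875,  12.44842768,  94.27607493]), 'ee_rot': array([3.08804806e-04, 9.30176012e-01, 3.67113142e-01, 6.57129104e-04]), 'force': array([-2.37799525,  0.9257903 ,  6.18995837]), 'wrist_torque': array([ 0.20658842,  0.31350505, -0.07675775]), 'grip_force': 39.3976693181321, 'grip_width': 0.3840694529373287}
```

>>> {"name": "drive_tool", "arguments": {
  "commands": "0 0 0.05 0 0 0 20;0 0 0.07 0 0 0 20;0 0 0.05 0 0 0 20;0 0 0.03 0 0 0 20;0 0 0 0 0 0 20;0 0 0 0 0 0 20;0 0 0 0 0 0 20;0 0 0 0 0 0 20;0 0 0 0 0 0 20;0 0 0 0 0 0 20;0 0 0 0 0 0 20"
}}

```text
time_s: 4.77
eef_pos: [546.3, 12.4, 113.2]
ee_rot: [-0.0, 0.93, 0.367, -0.0]
force: [-0.5, -0.2, -2.0]
grip_width: 0.384
grip_force: 39.8
```

```bash
python3 -c "
from h import *
for i in range(12):
    s=sense();print(s['time_s'],s['eef_pos'],s['force'],s['wrist_torque'],s['tau'][1:3],s['grip_force']);p=capture('side')
cv2.imwrite('pics/s2.png',cv2.resize(p['pixels'][130:330,220:430],None,fx=2.8,fy=2.8))"
```

```text
4.7667 [546.34873579  12.40092519 113.17301382] [-0.51119559 -0.23865278 -2.03428754] [ 0.02177566  0.0349573  -0.02920591] [-46.73956633 -22.70273745] 39.7722854395397
4.8167 [546.40572192  12.38292713 113.2439858 ] [-0.29772264 -0.06877962 -1.8411475 ] [-0.01082394  0.00068424 -0.04215498] [-46.73718452 -22.70557165] 39.77159381727688
4.8667 [546.39341708  12.38823189 113.23190292] [ 0.56957771 -0.14176822 -1.48194741] [-0.02692678 -0.01874261 -0.01863925] [-46.73816442 -22.70875633] 39.77281206927728
4.9167 [546.39423638  12.40166264 113.24439287] [ 0.62176484 -0.19912512 -2.03622633] [0.00713717 0.01104616 0.01521907] [-46.74022079 -22.71169066] 39.773032172815874
4.9667 [546.40315528  12.3914618  113.28982675] [-0.90981257  0.77149439 -1.91128126] [ 0.00568758 -0.00925428 -0.01545187] [-46.74334288 -22.71419585] 39.7725841216743
5.0167 [546.40500793  12.38418943 113.27992156] [ 0.11866859 -0.30961346 -0.96849425] [-0.01985927 -0.01135257  0.04355521] [-46.74685478 -22.71601796] 39.77240918262396
5.0667 [546.40339368  12.37279642 113.2759432 ] [-0.08508249  0.14601073 -1.36921697
[... 236 characters left out ...]
] 39.77314797753934
5.1667 [546.40850064  12.39840132 113.28018624] [ 0.38032889  0.10675306 -1.27863224] [-0.02137195  0.01678842 -0.02957222] [-46.75457597 -22.71936893] 39.772897819639184
5.2167 [546.39833371  12.3775643  113.29715374] [ 0.5807448   0.24884094 -1.11302545] [-0.00987345  0.05301247 -0.01146143] [-46.75573468 -22.71974087] 39.77252030745149
5.2667 [546.40891895  12.40000077 113.30470096] [-0.81412111  0.36327879 -2.24529368] [ 0.04892971 -0.00969476 -0.02293184] [-46.75759435 -22.71999836] 39.77274223929271
5.3167 [546.43031501  12.37862411 113.32373108] [ 0.79969795  0.60585101 -0.47781022] [-0.02293631  0.04992788  0.02415269] [-46.75878525 -22.72068679] 39.77247466973495
```

View pics/s2.png

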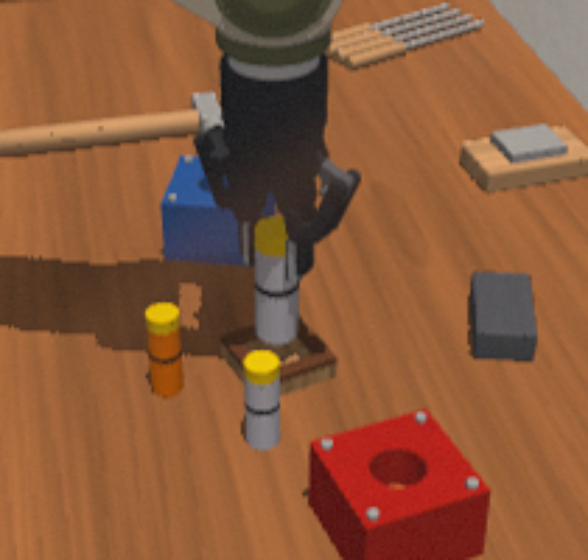

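The canister hangs clear of the rest by about 19 mm, foot visible above the rim. The force stayed around −1.5 N for over a second, so it weighs roughly 150–200 g. That is light, so it goes in the **blue** block. I'll lift it and carry it over, stopping short above the mouth to look.

>>> {"name": "drive_tool", "arguments": {
  "commands": "0 0 0.2 0 0 0 20;0 0 0.3 0 0 0 20;0 0.1 0.2 0 0 0 20;-0.02 0.28 0 0 0 0 20;-0.02 0.3 0 0 0 0 20;-0.02 0.3 0 0 0 0 20;-0.02 0.3 0 0 0 0 20;-0.02 0.3 0 0 0 0 20;-0.02 0.3 0 0 0 0 20;-0.01 0.12 0 0 0 0 20;0 0 0 0 0 0 20;0 0 0 0 0 0 20;0 0 0 0 0 0 20;0 0 0 0 0 0 20"
}}

```text
time_s: 6.53
eef_pos: [533.7, 211.1, 183.3]
ee_rot: [0.0, 0.93, 0.366, -0.0]
force: [0.1, -0.4, -1.5]
grip_width: 0.388
grip_force: 40.2
```

Run:
```python
from h import *
np.set_printoptions(precision=2,suppress=True)
s=sense();p=capture("wrist");cv2.imwrite("pics/w3.png",p["pixels"])
print(s["eef_pos"],s["force"],s["joints"])
e=s["eef_pos"]
t=capture("top");cv2.imwrite("pics/t3.png",cv2.resize(t["pixels"][200:320,200:320],None,fx=5,fy=5))
d=capture("side");cv2.imwrite("pics/s3.png",cv2.resize(d["pixels"][120:240,240:360],None,fx=5,fy=5,interpolation=cv2.INTER_CUBIC))
print(proj(p,(e[0]+1.4,e[1]+1.3,e[2]-80),s),proj(p,(533,215,60),s))
```

```text
[533.72 211.12 183.31] [ 0.05 -0.4  -1.49] [ 0.17  0.47  1.44 -0.    1.23  0.99]
[np.float64(317.61717760240504), np.float64(251.74071500538162)] [np.float64(312.8584912947064), np.float64(229.9550718687053)]
```

View pics/w3.png

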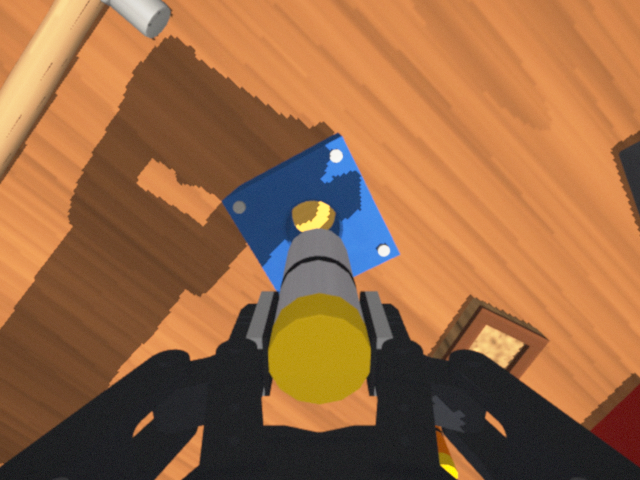

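The wrist view shows the canister held upright over the blue block. Three screws are visible at (336,156), (239,208) and (384,251), and the hole centre should lie at the midpoint of the diagonal pair. The canister axis is near column 318. I'll refine both from this same picture.

Run:
```python
from h import *
from scipy.optimize import least_squares
np.set_printoptions(precision=2,suppress=True)
s=sense();p=capture("wrist");im=p["pixels"];g=im.astype(float);e=s["eef_pos"]
hsv=cv2.cvtColor(im,cv2.COLOR_BGR2HSV)
P=[]
for c in((336,156),(239,208),(384,251)):
    w=im[c[1]-12:c[1]+13,c[0]-12:c[0]+13].astype(float)
    sat=cv2.cvtColor(w.astype(np.uint8),cv2.COLOR_BGR2HSV)[...,1]
    m=(sat<70).astype(np.uint8);n,l,st,ce=cv2.connectedComponentsWithStats(m)
    k=1+np.argmax(st[1:,4]);q=(c[0]-12+ce[k][0],c[1]-12+ce[k][1]);P.append(onz(p,q,60,s));print(q,st[k,4],P[-1])
v1,v2=P[1]-P[0],P[2]-P[0];print("sides",np.linalg.norm(v1),np.linalg.norm(v2),v1@v2)
print("hole",(P[1]+P[2])/2, "yaw",np.degrees(np.arctan2(v1[1],v1[0])))
# canister: grey body silhouette rows 245..285, left/right edges; foot top edge
for r in (236,240,246,250,275,285):
    row=hsv[r,270:370,1].astype(int);x=np.where(row<60)[0]+270;print(r,x.min(),x.max(),len(x))
for x in range(306,332,4):
    col=hsv[215:260,x,1].astype(int);y=np.where(col<60)[0]+215;print(x,y.min() if len(y) else None,end=" ")
print()
m=cv2.inRange(hsv,np.array((20,120,60)),np.array((36,255,255)));m[:290]=0;m[:,:255]=0;m[:,385:]=0
for r in range(300,405,8):
    x=np.where(m[r])[0];print(r,(x.min(),x.max()) if len(x) else None,end=" ")
print()
# predicted foot & cap outline for candidate offset
for off in (0,1,2,3):
    c=e[:2]+off*np.array([.73,.68])
    a=np.linspace(0,2*np.pi,180)
    def out(r,z): 
        q=np.array([proj(p,(c[0]+r*np.cos(t),c[1]+r*np.sin(t),z),s) for t in a]);return q.min(0),q.max(0)
    print(off,"foot",out(14,e[2]-80.3),"ring3mm",out(17,e[2]-77.3),"top",out(17,e[2]+19.7))
```

```text
(np.float64(336.09859154929575), np.float64(155.90845070422534)) 142 [579.48 238.21  60.  ]
(np.float64(239.33333333333334), np.float64(207.04545454545453)) 132 [511.08 262.24  60.  ]
(np.float64(383.6386554621849), np.float64(250.35294117647058)) 119 [555.54 169.57  60.  ]
sides 72.50217125425483 72.69386272491553 -11.912284298774933
hole [533.31 215.91  60.  ] yaw 160.640750398478
236 297 337 41
240 293 340 48
246 291 343 53
250 289 345 57
275 284 351 68
285 273 354 74
306 231 310 230 314 229 318 229 322 229 326 230 330 228 
300 (np.int64(295), np.int64(344)) 308 (np.int64(283), np.int64(355)) 316 (np.int64(278), np.int64(360)) 324 (np.int64(273), np.int64(365)) 332 (np.int64(271), np.int64(367)) 340 (np.int64(270), np.int64(369)) 348 (np.int64(268), np.int64(371)) 356 (np.int64(268), np.int64(370)) 364 (np.int64(268), np.int64(370)) 372 (np.int64(268), np.int64(369)) 380 (np.int64(275), np.int64(364)) 388 (np.int64(280), np.int64(358)) 396 (np.int64(292), np.int64(346)) 404 None 
0 foot (array([293.3 , 231.41]), array([341.96, 277.14])) ring3mm (array([287.68, 227.78]), array([347.56, 283.97])) top (array([264.64, 314.31]), array([369.25, 403.89]))
1 foot (array([293.27, 229.71]), array([342.  , 275.57])) ring3mm (array([287.64, 226.05]), array([347.6 , 282.39])) top (array([264.52, 311.45]), array([369.38, 401.46]))
2 foot (array([293.23, 228.01]), array([342.03, 273.99])) ring3mm (array([287.6 , 224.31]), array([347.64, 280.81])) top (array([264.39, 308.58]), array([369.5 , 399.03]))
3 foot (array([293.2, 226.3]), array([342.06, 272.41])) ring3mm (array([287.55, 222.57]), array([347.68, 279.23])) top (array([264.26, 305.68]), array([369.63, 396.58]))
```

>>> {"name": "drive_tool", "arguments": {
  "commands": "-0.005 0.046 0 0 0 0 20;0 0 -0.15 0 0 0 20;0 0 -0.13 0 0 0 20;0 0 -0.07 0 0 0 20;0 0 0 0 0 0 20;0 0 0 0 0 0 20;0 0 0 0 0 0 20;0 0 0 0 0 0 20"
}}

```text
time_s: 7.4
eef_pos: [533.3, 217.1, 149.1]
ee_rot: [0.0, 0.93, 0.367, 0.001]
force: [0.0, -0.2, -1.7]
grip_width: 0.384
grip_force: 40.1
```

Run:
```python
from h import *
np.set_printoptions(precision=2,suppress=True)
s=sense();p=capture("wrist");e=s["eef_pos"]
print(e,s["force"],s["ee_rot"])
cv2.imwrite("pics/w4.png",cv2.resize(p["pixels"][120:420,220:420],None,fx=2,fy=2))
d=capture("side");cv2.imwrite("pics/s4.png",cv2.resize(d["pixels"][150:240,260:350],None,fx=6,fy=6,interpolation=cv2.INTER_CUBIC))
print(proj(d,(533.3,215.9,60)),proj(d,(533.3,215.9,67)))
```

```text
[533.26 217.07 149.12] [ 0.03 -0.2  -1.69] [0.   0.93 0.37 0.  ]
[np.float64(296.83481630711407), np.float64(195.1903196138189)] [np.float64(296.73322501060187), np.float64(192.79931419839755)]
```

View pics/s4.png

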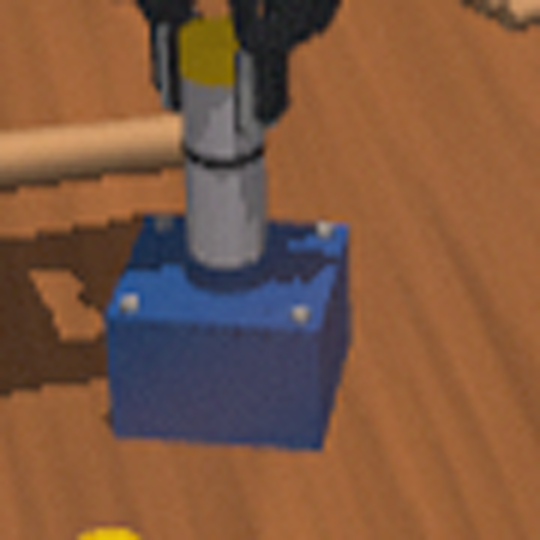

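The side crop shows the foot hovering right over the blue hole, with screws around it at crop (162,222), (322,228), (130,302) and (300,314). y is 1.2 mm too far, so I'll correct that and enter gently.

>>> {"name": "drive_tool", "arguments": {
  "commands": "0 -0.012 0 0 0 0 20;0 0 -0.03 0 0 0 20;0 0 -0.03 0 0 0 20;0 0 -0.03 0 0 0 20;0 0 -0.02 0 0 0 20;0 0 0 0 0 0 20;0 0 0 0 0 0 20"
}}

```text
time_s: 8.08
eef_pos: [532.9, 215.8, 137.1]
ee_rot: [-0.0, 0.93, 0.367, -0.0]
force: [-0.2, -0.7, -1.2]
grip_width: 0.387
grip_force: 40.1
```

>>> {"name": "drive_tool", "arguments": {
  "commands": "0 0 -0.03 0 0 0 20;0 0 -0.03 0 0 0 20;0 0 -0.03 0 0 0 20;0 0 -0.03 0 0 0 20;0 0 -0.03 0 0 0 20;0 0 0 0 0 0 20;0 0 0 0 0 0 20"
}}

```text
time_s: 8.67
eef_pos: [532.8, 215.8, 122.1]
ee_rot: [-0.0, 0.93, 0.367, -0.0]
force: [0.7, 0.3, -2.3]
grip_width: 0.382
grip_force: 40.1
```

>>> {"name": "drive_tool", "arguments": {
  "commands": "0 0 -0.02 0 0 0 20;0 0 -0.02 0 0 0 20;0 0 -0.02 0 0 0 20;0 0 0 0 0 0 20"
}}

```text
time_s: 9.0
eef_pos: [532.7, 215.8, 115.8]
ee_rot: [-0.0, 0.93, 0.367, -0.0]
force: [0.4, 0.7, -1.3]
grip_width: 0.387
grip_force: 40.1
```

>>> {"name": "drive_tool", "arguments": {
  "commands": "0 0 -0.015 0 0 0 20;0 0 -0.015 0 0 0 20;0 0 0 0 0 0 20"
}}

```text
time_s: 9.25
eef_pos: [532.8, 215.8, 113.0]
ee_rot: [-0.0, 0.93, 0.367, -0.0]
force: [-0.8, -0.9, -1.5]
grip_width: 0.384
grip_force: 40.1
```

>>> {"name": "drive_tool", "arguments": {
  "commands": "0 0 -0.015 0 0 0 20;0 0 -0.015 0 0 0 20;0 0 0 0 0 0 20"
}}

```text
time_s: 9.5
eef_pos: [532.8, 215.8, 110.0]
ee_rot: [-0.0, 0.93, 0.367, -0.0]
force: [0.5, -0.6, -1.7]
grip_width: 0.387
grip_force: 40.1
```

Foot at about 30, still free. Small steps from here.

>>> {"name": "drive_tool", "arguments": {
  "commands": "0 0 -0.015 0 0 0 20;0 0 -0.01 0 0 0 20;0 0 0 0 0 0 20"
}}

```text
time_s: 9.75
eef_pos: [532.8, 215.8, 107.5]
ee_rot: [-0.0, 0.93, 0.367, -0.0]
force: [-0.0, 1.3, -1.1]
grip_width: 0.387
grip_force: 40.1
```

>>> {"name": "drive_tool", "arguments": {
  "commands": "0 0 -0.015 0 0 0 20;0 0 -0.01 0 0 0 20;0 0 0 0 0 0 20"
}}

```text
time_s: 10.0
eef_pos: [532.8, 215.8, 105.0]
ee_rot: [-0.0, 0.93, 0.367, -0.0]
force: [-0.5, 0.1, -1.4]
grip_width: 0.385
grip_force: 40.1
```

>>> {"name": "drive_tool", "arguments": {
  "commands": "0 0 -0.01 0 0 0 20;0 0 -0.01 0 0 0 20;0 0 0 0 0 0 20"
}}

```text
time_s: 10.25
eef_pos: [533.0, 215.8, 103.4]
ee_rot: [-0.0, 0.93, 0.367, 0.0]
force: [-0.9, -0.9, -1.3]
grip_width: 0.387
grip_force: 40.2
```

>>> {"name": "drive_tool", "arguments": {
  "commands": "0 0 -0.01 0 0 0 20;0 0 -0.01 0 0 0 20;0 0 0 0 0 0 20"
}}

```text
time_s: 10.5
eef_pos: [533.1, 215.9, 101.9]
ee_rot: [0.0, 0.93, 0.367, 0.0]
force: [-1.9, 0.4, 3.4]
grip_width: 0.384
grip_force: 40.8
```

>>> {"name": "drive_tool", "arguments": {
  "commands": "0 0 -0.01 0 0 0 20;0 0 -0.01 0 0 0 20;0 0 0 0 0 0 20"
}}

```text
time_s: 10.75
eef_pos: [533.1, 215.9, 99.9]
ee_rot: [0.0, 0.93, 0.367, 0.0]
force: [-2.3, 0.1, 4.0]
grip_width: 0.383
grip_force: 40.8
```

>>> {"name": "drive_tool", "arguments": {
  "commands": "0 0 -0.01 0 0 0 20;0 0 -0.01 0 0 0 20;0 0 0 0 0 0 20"
}}

```text
time_s: 11.0
eef_pos: [533.1, 215.9, 97.9]
ee_rot: [0.0, 0.93, 0.367, 0.0]
force: [-1.2, -0.1, 4.5]
grip_width: 0.385
grip_force: 40.8
```

>>> {"name": "drive_tool", "arguments": {
  "commands": "0 0 -0.01 0 0 0 20;0 0 -0.01 0 0 0 20;0 0 0 0 0 0 20"
}}

```text
time_s: 11.25
eef_pos: [533.1, 215.9, 95.9]
ee_rot: [0.0, 0.93, 0.367, 0.0]
force: [-1.9, -0.1, 4.1]
grip_width: 0.385
grip_force: 40.8
```

>>> {"name": "drive_tool", "arguments": {
  "commands": "0 0 -0.01 0 0 0 20;0 0 -0.01 0 0 0 20;0 0 0 0 0 0 20"
}}

```text
time_s: 11.5
eef_pos: [533.1, 215.9, 93.9]
ee_rot: [0.0, 0.93, 0.367, 0.0]
force: [-0.7, -0.8, 3.6]
grip_width: 0.386
grip_force: 40.8
```

>>> {"name": "drive_tool", "arguments": {
  "commands": "0 0 -0.01 0 0 0 20;0 0 0 0 0 0 20"
}}

```text
time_s: 11.67
eef_pos: [533.1, 215.9, 92.9]
ee_rot: [0.0, 0.93, 0.367, 0.0]
force: [-1.7, -0.6, 5.2]
grip_width: 0.383
grip_force: 40.8
```

>>> {"name": "drive_tool", "arguments": {
  "commands": "0 0 -0.01 0 0 0 20;0 0 0 0 0 0 20"
}}

```text
time_s: 11.83
eef_pos: [533.1, 215.9, 91.9]
ee_rot: [0.0, 0.93, 0.367, 0.0]
force: [-1.1, -0.7, 4.4]
grip_width: 0.382
grip_force: 40.8
```

>>> {"name": "drive_tool", "arguments": {
  "commands": "0 0 -0.005 0 0 0 20;0 0 0 0 0 0 20"
}}

```text
time_s: 12.0
eef_pos: [533.1, 215.9, 91.5]
ee_rot: [0.0, 0.93, 0.367, 0.0]
force: [-1.9, -0.1, 4.7]
grip_width: 0.383
grip_force: 40.9
```

>>> {"name": "drive_tool", "arguments": {
  "commands": "0 0 -0.005 0 0 0 20;0 0 0 0 0 0 20"
}}

```text
time_s: 12.17
eef_pos: [533.1, 215.9, 91.0]
ee_rot: [0.0, 0.93, 0.367, 0.0]
force: [-1.6, -0.2, 5.1]
grip_width: 0.387
grip_force: 40.9
```

>>> {"name": "drive_tool", "arguments": {
  "commands": "0 0 -0.005 0 0 0 20;0 0 0 0 0 0 20"
}}

```text
time_s: 12.33
eef_pos: [533.1, 215.9, 90.5]
ee_rot: [0.0, 0.93, 0.367, 0.0]
force: [-2.0, 0.4, 5.0]
grip_width: 0.385
grip_force: 40.9
```

>>> {"name": "drive_tool", "arguments": {
  "commands": "0 0 -0.005 0 0 0 20;0 0 0 0 0 0 20"
}}

```text
time_s: 12.5
eef_pos: [533.2, 216.0, 90.4]
ee_rot: [0.0, 0.93, 0.367, 0.001]
force: [-2.2, 0.4, 9.4]
grip_width: 0.385
grip_force: 41.2
```

>>> {"name": "drive_tool", "arguments": {
  "commands": "0 0 -0.005 0 0 0 20;0 0 0 0 0 0 20"
}}

```text
time_s: 12.67
eef_pos: [533.3, 216.0, 90.3]
ee_rot: [0.0, 0.93, 0.367, 0.001]
force: [-3.6, 0.3, 12.9]
grip_width: 0.383
grip_force: 41.6
```

>>> {"name": "drive_tool", "arguments": {
  "commands": "0 0 -0.003 0 0 0 20;0 0 0 0 0 0 20;0 0 0 0 0 0 20"
}}

```text
time_s: 12.92
eef_pos: [533.4, 216.1, 90.3]
ee_rot: [0.0, 0.93, 0.367, 0.001]
force: [-3.9, -0.0, 14.3]
grip_width: 0.384
grip_force: 41.9
```

The TCP has stopped descending while force rises to 14 N, so the canister is on the solid stop. Releasing and rising.

>>> {"name": "drive_tool", "arguments": {
  "commands": "0 0 0 0 0 0 100;0 0 0 0 0 0 100;0 0 0 0 0 0 100;0 0 0 0 0 0 100;0 0 0 0 0 0 100;0 0 0 0 0 0 100;0 0 0 0 0 0 100;0 0 0.1 0 0 0 100;0 0 0.2 0 0 0 100;0 0 0.3 0 0 0 100;0 0 0.3 0 0 0 100;0 0 0.3 0 0 0 100;0 0 0.2 0 0 0 100;0 0 0 0 0 0 100;0 0 0 0 0 0 100;0 0 0 0 0 0 100"
}}

```text
time_s: 14.25
eef_pos: [532.5, 215.7, 227.9]
ee_rot: [-0.0, 0.93, 0.367, -0.001]
force: [0.0, 0.2, -0.4]
grip_width: 0.998
grip_force: 0.0
```

Run:
```python
from h import *
np.set_printoptions(precision=2,suppress=True)
s=sense();p=capture("wrist");e=s["eef_pos"];print(e,s["force"],s["grip_width"])
d=capture("side")
cv2.imwrite("pics/f.png",np.hstack([cv2.resize(p["pixels"],(480,480)),cv2.resize(d["pixels"][140:240,260:326],(317,480))]))
h=cv2.cvtColor(p["pixels"],cv2.COLOR_BGR2HSV);m=cv2.inRange(h,np.array((20,90,110)),np.array((36,255,255)))
for c in cv2.findContours(m,cv2.RETR_EXTERNAL,cv2.CHAIN_APPROX_NONE)[0]:
    if cv2.contourArea(c)>300:
        r=cv2.fitEllipse(c);print(r,onz(p,r[0],110,s))
```

```text
[532.5  215.7  227.86] [ 0.01  0.21 -0.39] 0.9981463105781616
((425.3916015625, 426.5744323730469), (19.758092880249023, 30.18557357788086), 28.32419776916504) [474.34  44.28 110.  ]
((317.9044494628906, 231.40316772460938), (49.230316162109375, 52.894901275634766), 2.834824800491333) [534.41 217.48 110.  ]
```

View pics/f.png

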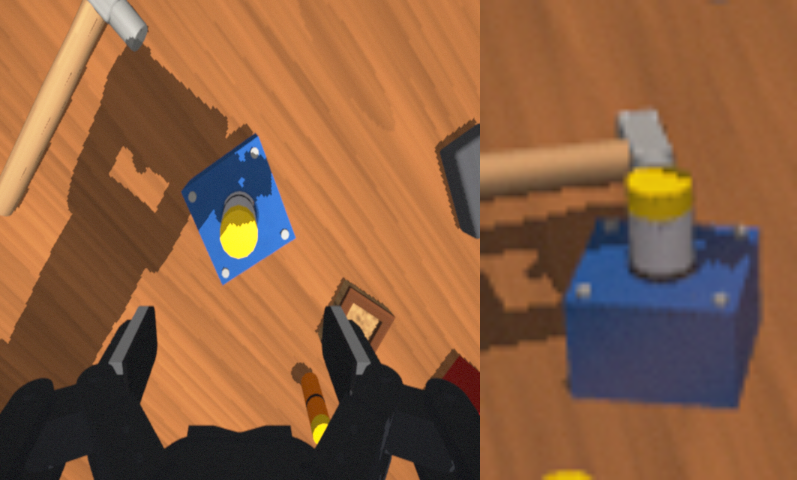

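The canister stands upright in the blue block, cap at (239,232) in the left half. Its black ring is level with the mouth, so it is about 50 mm deep. The gripper is clear and the force reads near zero, which confirms a light canister.

```bash
python3 -c "
from rig import *
print(finish_job())"
```

```text
the job is handed in; nothing more can be done
None
```

I lifted the canister about 19 mm, held it still for a second and felt about 1.5 N (roughly 150 g, so used up), pushed it down to the solid stop in the blue block with at most about 16 N, let go and handed the job in; the result of the judging was not shown.

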